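Find the fullest jar of cam bolts by feel

ROBOT

A 6-joint arm with a two-finger parallel gripper is mounted at the origin on the work surface. World frame = base frame: x ahead of the robot, y to its left, z up, the work surface at z = 0. Lengths are in m, angles in rad, forces in N, time in s.
With the tool pointing down it reaches from about 0.3 to 0.85 m from the base axis. Payload 4.2 kg.
Tool frame: the origin (TCP) lies midway between the tips of the shut fingers; the grasp point (between the pads) lies 19 mm behind it; x points along the fingers, y is the direction in which the jaws open and shut, and the axes are right-handed (so a half turn about x gives the same grasp; the last joint's range is limited). The gripper opens to 91 mm and grips with 3 to 60 N. Pads are 32 mm wide; open, the fingers measure 118 mm over their backs; the gripper's body (76 mm by 178 mm) begins 60 mm behind the grasp point.
Start: joints at [-1.347, 0.32, 1.565, -0, 1.257, -0.02], TCP at [0.139, -0.558, 0.214] pointing down, gripper open.
Joint ranges: [-3.11, 3.11], [-0.84, 2.01], [0.21, 2.61], [-1.34, 4.49], [0.05, 2.63], [-2.56, 2.56]. Speed limits (rad/s): [2.57, 2.57, 3.14, 3.14, 3.14, 3.14].

INTERFACE

Orientations are given as a unit quaternion [w, x, y, z].
In Python, from station import ctrl gives the robot as it stands.
- The arm moves only by the shell command python3 -m jog 'ROWS'. ROWS is JSON, a list that holds one entry, the list of rows, each a list of 7 numbers: the shift along the tool's x, y, z in units of 25 mm (1.0 is 25 mm), then the turn, a rotation vector about the tool's x, y, z in units of 6 degrees (1.0 is 6 degrees), then the opening, from 0 (shut) to 1 (fully open). A call has exactly 5 rows; each row shifts and turns the pose as measured when the row begins, along the tool's axes as they then stand; what a row does not reach is not made up. A row lasts 1/8 s, in which the tool goes at most 62.5 mm and 10.7 degrees, less where a joint would pass 70% of its speed; a pose out of reach is approached as far as the arm can. A call is refused whole if a number of a shift passes 1 or a number of a turn 1, either way. A call with a gripper value outside its range is refused whole. The fingers move at their own pace and stop on an object; the grip force is fixed at half the most. Time passes only in rows, so rows that do not move let the fingers close, or fill a call up. It gives the time, the measured TCP pose, the force and the opening at its end, in the units of the state.
- ctrl.sense(): the state, without advancing time (a new reading comes with each control period).
- ctrl.get_image(name): name is "scene" or "top" or "wrist"; returns the picture (384x512x3 uint8, blue, green, red); there is no depth.
- ctrl.camera_params(name): a dict with "fx", "fy", "cx", "cy" (pixels), "extrinsics" (4x4, takes a point from camera to world coordinates); the wrist camera has in their place "T_tool_cam" (4x4, takes a point from camera to tool coordinates, whose origin is the TCP and whose axes are the tool frame's). Camera axes: x right, y down, z forward; pixel columns grow to the right and rows downward; lengths in m; the calibration is good to about 2 mm. A picture is of the moment at which its call begins: read the wrist's pose just before it. camera_params takes no time and is no camera call.
- ctrl.finish_job(): hands the job in, once; it reports no verdict.
The state is a dict: "time": time; "joint_positions": joint angles; "qd": joint speeds; "effort": joint torques, N m; "tcp_pos": TCP position; "eef_rot": TCP orientation; "force": force on the tool from outside, world axes, zero at the start; "wrist_torque": the same for the moment, N m; "gripper_width": opening from 0.0 (shut) to 1.0 (fully open).
Only numpy, scipy, OpenCV 4.12 (cv2) and the standard library are available. Lean on these libraries where they do the work, as an engineer would, in place of code of your own. Each camera call takes 0.05 s, during which the arm holds its last target.

TASK

Heft the three identical closed jars of cam bolts on the grey mat one at a time, from the robot's left to its right: lift each a few centimetres straight up, hold it a moment to feel its weight, and stand it back in its place (the last may be kept in hand if it proves the heaviest). Then hold the heaviest jar up, upright and still, over the middle of the tray that has the chrome corner brackets in it, a good 10 cm above the table, and finish while still holding it there, with the other two jars standing on the mat. Do not tip any jar over or shift the brackets, the wooden feet, the spirit level or the hammer.

Things in the scene. Friction and masses are not known exactly. Their poses are not given: they have to be found in the camera images.
- mat: Fixed grey mat, 160 mm along its x, 360 mm along its y, 3 mm thick. Origin: centre of its underside, on the table; its y axis runs along the row of jars, +y towards the robot's left. The jars stand near y = +125, 0 and -125 mm of its frame, within 15 mm.
- jar_1: One of three identical closed black jars, ribbed twist cap, blank pale label: body 60 mm across, 66 mm high; cap 58 mm across, 68 to 88 mm up. Origin: centre of its underside, z up. Stands upright on the mat. Packed with cam bolts; mass hidden, 0.2 to 0.7 kg, the heaviest at least 0.15 kg above the others. Which is heaviest cannot be seen and differs from start to start.
- jar_2: One of three identical closed black jars, ribbed twist cap, blank pale label: body 60 mm across, 66 mm high; cap 58 mm across, 68 to 88 mm up. Origin: centre of its underside, z up. Stands upright on the mat. Packed with cam bolts; mass hidden, 0.2 to 0.7 kg, the heaviest at least 0.15 kg above the others. Which is heaviest cannot be seen and differs from start to start.
- jar_3: One of three identical closed black jars, ribbed twist cap, blank pale label: body 60 mm across, 66 mm high; cap 58 mm across, 68 to 88 mm up. Origin: centre of its underside, z up. Stands upright on the mat. Packed with cam bolts; mass hidden, 0.2 to 0.7 kg, the heaviest at least 0.15 kg above the others. Which is heaviest cannot be seen and differs from start to start.
- tray_left: Fixed blue open tray on the robot's left (+y), outside 170 mm along its x, 130 mm along its y, rim 28 mm high, floor and walls 4 mm thick. Origin: centre of its underside. At the start one of the two trays holds both chrome brackets and the other both wooden feet.
- tray_right: Fixed blue open tray on the robot's right (-y), outside 170 mm along its x, 130 mm along its y, rim 28 mm high, floor and walls 4 mm thick. Origin: centre of its underside. At the start one of the two trays holds both chrome brackets and the other both wooden feet.
- bracket_1: Chrome L-shaped corner bracket lying in one of the two trays, with the other bracket beside it: foot 50 x 22 mm, 4 mm thick, upright leg 50 mm high. Origin: centre of the foot's underside.
- bracket_2: Chrome L-shaped corner bracket lying in one of the two trays, with the other bracket beside it: foot 50 x 22 mm, 4 mm thick, upright leg 50 mm high. Origin: centre of the foot's underside.
- foot_1: Turned wooden furniture foot, 42 mm high, 42 mm across at the top, standing in one of the two trays beside its twin. Origin: centre of its underside.
- foot_2: Turned wooden furniture foot, 42 mm high, 42 mm across at the top, standing in one of the two trays beside its twin. Origin: centre of its underside.
- level: Steel spirit level, 300 mm long (its x), 26 mm wide, 42 mm high, at the back of the table. Origin: centre of its underside. A bystander.
- hammer: Hammer with green head and wooden handle, 270 mm long (along its x), lying at the back left of the table. A bystander.
Things that resemble listed ones, but are neither listed nor needed, are in the scene too. What is shaped like the tray_right but turquoise is not meant.

How it is judged:
On the way, in this order (a step that is already met when the one before it is completed fails the run):
1. the leftmost jar is lifted clear of the mat above its place, the others standing (((height (world z) of jar_1 above 0.023 m and y of jar_1 in the frame of mat above 0.065 m and ((height (world z) of jar_2 below 0.015 m and y of jar_2 in the frame of mat between -0.06 and 0.06 m) or (height (world z) of jar_3 below 0.015 m and y of jar_3 in the frame of mat between -0.06 and 0.06 m))) or (height (world z) of jar_2 above 0.023 m and y of jar_2 in the frame of mat above 0.065 m and ((height (world z) of jar_1 below 0.015 m and y of jar_1 in the frame of mat between -0.06 and 0.06 m) or (height (world z) of jar_3 below 0.015 m and y of jar_3 in the frame of mat between -0.06 and 0.06 m))) or (height (world z) of jar_3 above 0.023 m and y of jar_3 in the frame of mat above 0.065 m and ((height (world z) of jar_1 below 0.015 m and y of jar_1 in the frame of mat between -0.06 and 0.06 m) or (height (world z) of jar_2 below 0.015 m and y of jar_2 in the frame of mat between -0.06 and 0.06 m))))), for 0.3 s.
2. then the middle jar is lifted clear, the left one standing in its place again (((height (world z) of jar_1 above 0.023 m and y of jar_1 in the frame of mat between -0.06 and 0.06 m and ((height (world z) of jar_2 below 0.015 m and y of jar_2 in the frame of mat above 0.065 m) or (height (world z) of jar_3 below 0.015 m and y of jar_3 in the frame of mat above 0.065 m))) or (height (world z) of jar_2 above 0.023 m and y of jar_2 in the frame of mat between -0.06 and 0.06 m and ((height (world z) of jar_1 below 0.015 m and y of jar_1 in the frame of mat above 0.065 m) or (height (world z) of jar_3 below 0.015 m and y of jar_3 in the frame of mat above 0.065 m))) or (height (world z) of jar_3 above 0.023 m and y of jar_3 in the frame of mat between -0.06 and 0.06 m and ((height (world z) of jar_1 below 0.015 m and y of jar_1 in the frame of mat above 0.065 m) or (height (world z) of jar_2 below 0.015 m and y of jar_2 in the frame of mat above 0.065 m))))), for 0.3 s.
3. then the rightmost jar is lifted clear, the middle one standing in its place again (((height (world z) of jar_1 above 0.023 m and y of jar_1 in the frame of mat below -0.065 m and ((height (world z) of jar_2 below 0.015 m and y of jar_2 in the frame of mat between -0.06 and 0.06 m) or (height (world z) of jar_3 below 0.015 m and y of jar_3 in the frame of mat between -0.06 and 0.06 m))) or (height (world z) of jar_2 above 0.023 m and y of jar_2 in the frame of mat below -0.065 m and ((height (world z) of jar_1 below 0.015 m and y of jar_1 in the frame of mat between -0.06 and 0.06 m) or (height (world z) of jar_3 below 0.015 m and y of jar_3 in the frame of mat between -0.06 and 0.06 m))) or (height (world z) of jar_3 above 0.023 m and y of jar_3 in the frame of mat below -0.065 m and ((height (world z) of jar_1 below 0.015 m and y of jar_1 in the frame of mat between -0.06 and 0.06 m) or (height (world z) of jar_2 below 0.015 m and y of jar_2 in the frame of mat between -0.06 and 0.06 m))))), for 0.3 s.
At the end, for the whole second after the job is handed in: One jar is held still by the fingers, within 14 degrees of upright, 90 mm or more above the table, within 60 mm of the middle of the tray with the brackets, off the trays; the others stand free on the mat, each pressing under 4.7 N (the heaviest weighs over 5.5 N, the others under 4 N) (((((horizontal distance between jar_1 and tray_left below 0.06 m and horizontal distance between bracket_1 and tray_left below 0.08 m and contact force between jar_1 and tray_left below 0.5 N) or (horizontal distance between jar_1 and tray_right below 0.06 m and horizontal distance between bracket_1 and tray_right below 0.08 m and contact force between jar_1 and tray_right below 0.5 N)) and height (world z) of jar_1 above 0.09 m and angle between jar_1's own z axis and vertical below 0.25 rad and contact force between jar_1 and the fingers above 1 N and linear speed of jar_1 below 0.04 m/s and height (world z) of each of jar_2, jar_3 below 0.012 m and angle between each of jar_2, jar_3's own z axis and vertical below 0.1 rad and linear speed of each of jar_2, jar_3 below 0.02 m/s and contact force between each of jar_2, jar_3 and the fingers below 0.5 N and contact force between jar_2 and mat between 1 and 4.7 N and contact force between jar_3 and mat between 1 and 4.7 N) or (((horizontal distance between jar_2 and tray_left below 0.06 m and horizontal distance between bracket_1 and tray_left below 0.08 m and contact force between jar_2 and tray_left below 0.5 N) or (horizontal distance between jar_2 and tray_right below 0.06 m and horizontal distance between bracket_1 and tray_right below 0.08 m and contact force between jar_2 and tray_right below 0.5 N)) and height (world z) of jar_2 above 0.09 m and angle between jar_2's own z axis and vertical below 0.25 rad and contact force between jar_2 and the fingers above 1 N and linear speed of jar_2 below 0.04 m/s and height (world z) of each of jar_1, jar_3 below 0.012 m and angle between each of jar_1, jar_3's own z axis and vertical below 0.1 rad and linear speed of each of jar_1, jar_3 below 0.02 m/s and contact force between each of jar_1, jar_3 and the fingers below 0.5 N and contact force between jar_1 and mat between 1 and 4.7 N and contact force between jar_3 and mat between 1 and 4.7 N) or (((horizontal distance between jar_3 and tray_left below 0.06 m and horizontal distance between bracket_1 and tray_left below 0.08 m and contact force between jar_3 and tray_left below 0.5 N) or (horizontal distance between jar_3 and tray_right below 0.06 m and horizontal distance between bracket_1 and tray_right below 0.08 m and contact force between jar_3 and tray_right below 0.5 N)) and height (world z) of jar_3 above 0.09 m and angle between jar_3's own z axis and vertical below 0.25 rad and contact force between jar_3 and the fingers above 1 N and linear speed of jar_3 below 0.04 m/s and height (world z) of each of jar_1, jar_2 below 0.012 m and angle between each of jar_1, jar_2's own z axis and vertical below 0.1 rad and linear speed of each of jar_1, jar_2 below 0.02 m/s and contact force between each of jar_1, jar_2 and the fingers below 0.5 N and contact force between jar_1 and mat between 1 and 4.7 N and contact force between jar_2 and mat between 1 and 4.7 N))); the arm keeps its last pose, push and grip.
It fails at once if a jar is tipped over (more than 35 degrees) (angle between any of jar_1, jar_2, jar_3's own z axis and vertical above 0.6 rad).
It fails at once if a bracket, wooden foot, the spirit level or the hammer is shifted by more than 30 mm (distance of any of bracket_1, bracket_2, foot_1, foot_2, level, hammer from where it was at the start of the episode above 0.03 m).
It also fails if it takes over 72 s, if anything falls off the work surface, if the arm or the gripper's body presses on something with over 40 N, if the wrist force passes 120 N, or if a joint passes its speed limit or range.

## Working session

There is one attempt and no reset: what is moved stays moved. The work goes in short steps, Python scripts to look and compute and a shell command to move; the robot and the scene stay as the last step left them, time stands still between calls to the robot, and variables do not carry over. Pictures are saved under pics/ and viewed, and the job is handed in when it is done.

```bash
ls; mkdir -p pics
python3 - <<'E'
from station import ctrl
import cv2
s=ctrl.sense(); print(s)
for n in("scene","top"):
    cv2.imwrite(f"pics/{n}0.png",ctrl.get_image(n)); p=ctrl.camera_params(n); print(n,p)
print(ctrl.camera_params("wrist"))
E
```

```text
pics
{'time': 0.0, 'joint_positions': array([-1.34700217e+00,  3.20286475e-01,  1.56567985e+00,  3.34968523e-05,
        1.25739026e+00, -2.00087771e-02]), 'qd': array([ 6.54070826e-04,  1.60620960e-05,  2.48074708e-05, -7.18390132e-04,
       -7.21997399e-04, -1.62967980e-03]), 'effort': array([-3.02999601e-03, -4.12468672e+01, -2.31975496e+01,  7.24301208e-02,
        4.56100318e-02, -1.32936766e-04]), 'tcp_pos': array([ 0.13869579, -0.55749983,  0.21312308]), 'eef_rot': array([-0.08535881, -0.70180743, -0.08660192,  0.70191189]), 'force': array([ 0.19443099, -0.3408941 , -0.77885595]), 'wrist_torque': array([-0.03387049, -0.03204134,  0.01891278]), 'gripper_width': 0.999116044664797}
scene {'fx': 398.7314000646369, 'fy': 398.7314000646369, 'cx': 262.01528604125815, 'cy': 190.0945426034568, 'extrinsics': array([[-0.83124059,  0.43272049, -0.3489872 ,  0.90819016],
       [ 0.55588815,  0.65292196, -0.51447185,  0.49727504],
       [ 0.00523889, -0.62164773, -0.78327942,  0.83441326],
       [ 0.        ,  0.        ,  0.        ,  1.        ]])}
top {'fx': 499.39007375491445, 'fy': 499.39007375491445, 'cx': 255.17563936705773, 'cy': 192.11472775718312, 'extrinsics': array([[ 0.00565195, -0.98621509,  0.16537183,  0.30167224],
       [-0.9999192 , -0.0074568 , -0.01029508, -0.01499367],
       [ 0.01138631, -0.16530028, -0.98617755,  1.57714592],
       [ 0.        ,  0.        ,  0.        ,  1.        ]])}
{'fx': 293.55158801359937, 'fy': 293.55158801359937, 'cx': 252.39088442401777, 'cy': 190.86326261394083, 'T_tool_cam': array([[ 1.18866943e-03, -2.68928131e-01,  9.63159513e-01,
        -1.71809300e-01],
       [ 9.99999253e-01,  4.57650202e-05, -1.22135640e-03,
         1.09454626e-03],
       [ 2.84378080e-04,  9.63160245e-01,  2.68927984e-01,
        -7.63948834e-02],
       [ 0.00000000e+00,  0.00000000e+00,  0.00000000e+00,
         1.00000000e+00]])}
```

View pics/top0.png

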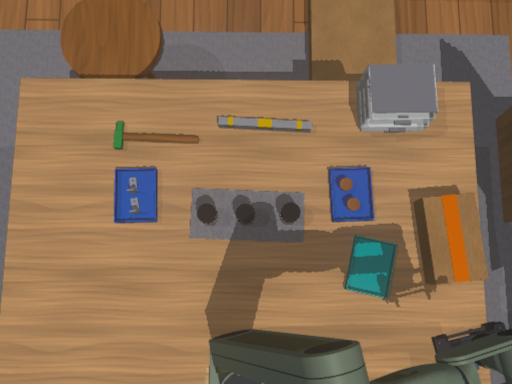

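View pics/scene0.png

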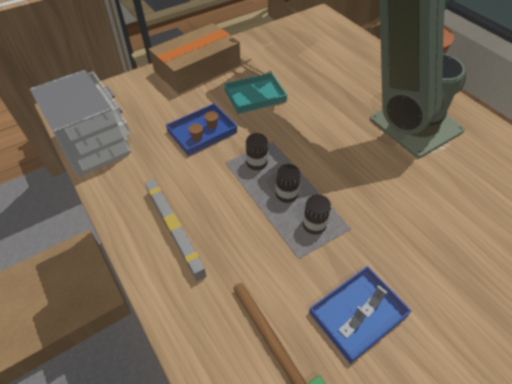

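Top view: the brackets are in the left blue tray (136,195) and the feet in the right blue tray (351,194). The turquoise tray (371,267) is the decoy. The jars are at (206,211), (244,212) and (290,212). Next I enlarge the crop and measure.

```bash
cat > h.py <<'E'
import numpy as np, cv2
from station import ctrl
def ray(n,u,v,z):
    p=ctrl.camera_params(n); E=p["extrinsics"]
    d=E[:3,:3]@np.array([(u-p["cx"])/p["fx"],(v-p["cy"])/p["fy"],1.]); o=E[:3,3]
    return o+d*(z-o[2])/d[2]
def proj(n,P):
    p=ctrl.camera_params(n); E=p["extrinsics"]; c=E[:3,:3].T@(np.array(P)-E[:3,3])
    return p["fx"]*c[0]/c[2]+p["cx"],p["fy"]*c[1]/c[2]+p["cy"]
E
python3 - <<'E'
from h import *
im=cv2.imread("pics/top0.png")
c=im[150:310,100:410]; cv2.imwrite("pics/crop0.png",cv2.resize(c,None,fx=2.5,fy=2.5,interpolation=cv2.INTER_CUBIC))
sc=cv2.imread("pics/scene0.png"); cv2.imwrite("pics/crops.png",cv2.resize(sc[120:370,220:420],None,fx=2.4,fy=2.4,interpolation=cv2.INTER_CUBIC))
hsv=cv2.cvtColor(im,cv2.COLOR_BGR2HSV)
m=cv2.inRange(hsv,(110,150,60),(125,255,255))
for ct in cv2.findContours(m,cv2.RETR_EXTERNAL,cv2.CHAIN_APPROX_NONE)[0]:
    if cv2.contourArea(ct)>300:
        r=cv2.minAreaRect(ct); print("blue",r,ray("top",*r[0],.02))
for n,(a,b,cc,d) in(("top",(180,310,180,245)),("scene",(230,350,125,250))):
    i=cv2.imread(f"pics/{n}0.png"); g=i.max(2); mk=np.zeros_like(g); mk[cc:d,a:b]=(g[cc:d,a:b]<42)*255
    for ct in cv2.findContours(mk,cv2.RETR_EXTERNAL,cv2.CHAIN_APPROX_NONE)[0]:
        if cv2.contourArea(ct)>60:
            print(n,cv2.boundingRect(ct),cv2.contourArea(ct),cv2.minEnclosingCircle(ct))
    print(n,np.percentile(g[cc:d,a:b],[1,5,10,20,50]))
E
```

```text
blue ((350.02496337890625, 193.49876403808594), (46.84148406982422, 36.85396194458008), 87.1375961303711) [ 0.56061641 -0.33169962  0.02      ]
blue ((136.0, 195.0), (50.0, 38.0), 90.0) [0.55073553 0.34412439 0.02      ]
top [ 54.  57.  63.  79. 114.]
scene [ 44.  50.  59.  85. 117.]
```

View pics/crop0.png

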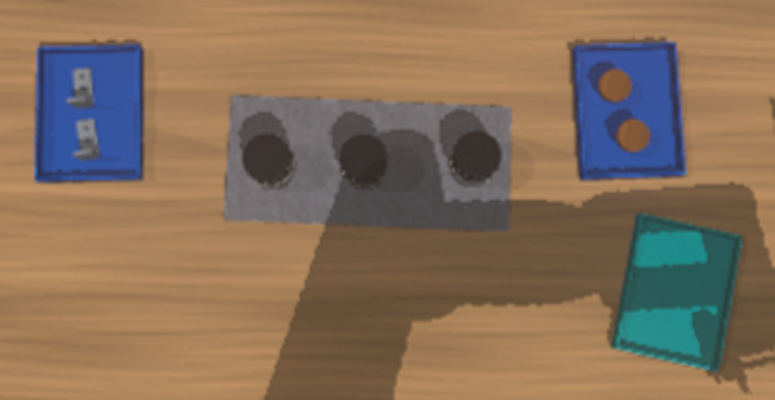

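View pics/crops.png

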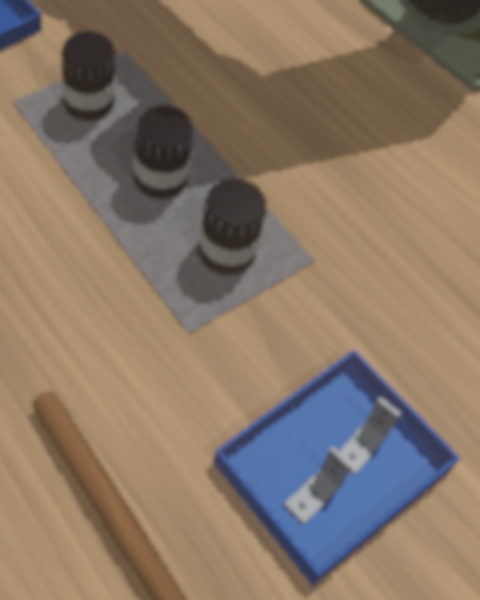

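Run:
```python
from h import *
for n,(a,b,cc,d) in(("top",(185,310,188,245)),("scene",(235,340,125,250))):
    i=cv2.imread(f"pics/{n}0.png"); g=i[:,:,0]; mk=np.zeros_like(g)
    t=56 if n=="top" else 48
    mk[cc:d,a:b]=(g[cc:d,a:b]<t)*255
    cv2.imwrite(f"pics/m_{n}.png",cv2.resize(mk[cc:d,a:b],None,fx=5,fy=5,interpolation=0))
    for ct in cv2.findContours(mk,cv2.RETR_EXTERNAL,cv2.CHAIN_APPROX_NONE)[0]:
        if cv2.contourArea(ct)>60:
            x,y,w,h=cv2.boundingRect(ct)
            print(n,(x,y,w,h),cv2.contourArea(ct),cv2.minEnclosingCircle(ct))
            # top disc: centre = top edge + r
            if n=="top":
                print("  at cap top", ray(n,x+w/2-.5,y-.5+9.9,.091))
            else: print("  ", ray(n,x+w/2-.5,y+11,.091))
i=cv2.imread("pics/top0.png")
print(i[205:222:2,200:214:3])
# mat corners from crop
for u,v in((230,96),(510,107),(509,229),(224,219)): print(ray("top",100+u/2.5-.3,150+v/2.5-.3,.003))
```

```text
top (236, 204, 19, 21) 278.0 ((245.6914825439453, 213.8829803466797), 10.55000114440918)
  at cap top [ 4.86004067e-01 -3.90971123e-04  9.10000000e-02]
top (197, 204, 20, 19) 250.5 ((206.5, 213.0), 9.708344459533691)
  at cap top [0.48519008 0.11481282 0.091     ]
top (280, 203, 20, 19) 257.5 ((289.6639404296875, 212.29507446289062), 9.875711441040039)
  at cap top [ 0.48996675 -0.13381979  0.091     ]
scene (305, 206, 23, 18) 167.0 ((316.22222900390625, 212.55555725097656), 11.314892768859863)
   [0.51838579 0.14099255 0.091     ]
scene (277, 164, 22, 27) 460.5 ((288.38153076171875, 177.44786071777344), 13.657201766967773)
   [0.49850957 0.00422545 0.091     ]
scene (247, 134, 20, 24) 381.5 ((256.5, 145.5), 12.349188804626465)
   [ 0.50530534 -0.12411023  0.091     ]
[[[ 72  74  80]
  [ 47  51  61]
  [ 46  51  60]
  [ 48  51  60]
  [ 62  64  72]]

 [[ 47  51  61]
  [ 47  51  61]
  [ 47  51  60]
  [ 47  51  61]
  [ 48  51  60]]

 [[ 49  52  61]
  [ 47  52  61]
  [ 48  51  61]
  [ 47  51  60]
  [ 48  51  60]]

 [[ 48  51  61]
  [ 49  52  61]
  [ 49  51  60]
  [ 47  52  60]
  [ 48  52  60]]

 [[ 48  52  60]
  [ 49  52  61]
  [ 49  51  61]
  [ 48  51  60]
  [ 48  51  60]]

 [[ 49  52  61]
  [ 49  52  61]
  [ 49  53  62]
  [ 47  51  60]
  [ 49  52  59]]

 [[ 49  53  61]
  [ 48  52  60]
  [ 49  52  60]
  [ 49  51  60]
  [ 49  53  60]]

 [[ 50  53  61]
  [ 49  52  61]
  [ 48  51  60]
  [ 50  52  60]
  [ 54  57  63]]

 [[102 103 109]
  [ 47  51  60]
  [ 54  57  65]
  [ 53  55  63]
  [ 51  56  63]]]
[0.57711599 0.17151845 0.003     ]
[ 0.56556438 -0.18669314  0.003     ]
[ 0.40980034 -0.18380832  0.003     ]
[0.42003921 0.17487006 0.003     ]
```

View pics/m_top.png

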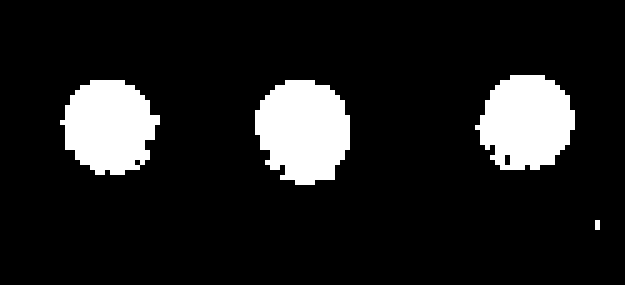

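View pics/m_scene.png

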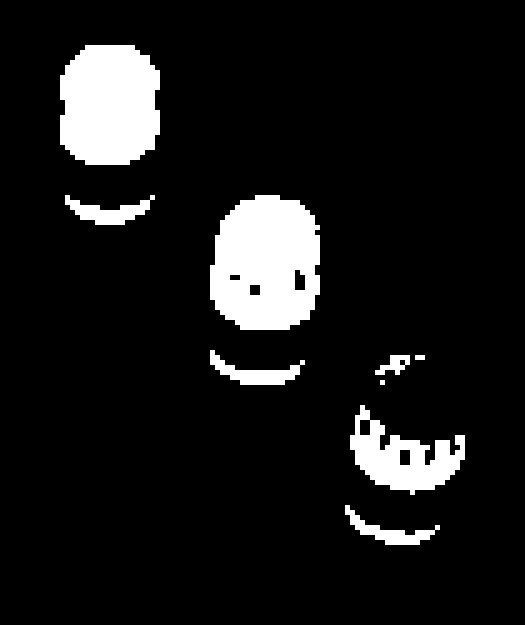

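```bash
cat >> h.py <<'E'
from scipy.spatial.transform import Rotation as Ro
def R():
    q=ctrl.sense()["eef_rot"]; return Ro.from_quat([q[1],q[2],q[3],q[0]]).as_matrix()
def plan(target,ydir=None):
    s=ctrl.sense(); M=R(); d=M.T@(np.array(target)-s["tcp_pos"])
    print("t",round(s["time"],2),"tcp",s["tcp_pos"].round(4),"units",(d/.025).round(2),"f",s["force"].round(2),"w",round(float(s["gripper_width"]),3))
    if ydir is not None:
        x=np.array([0,0,-1.]);y=np.array(ydir,float);y/=np.linalg.norm(y)
        D=np.stack([x,y,np.cross(x,y)],1); print("turn",np.degrees(Ro.from_matrix(M.T@D).as_rotvec()).round(1)/6)
E
python3 - <<'E'
from h import *
print(R().round(3)); plan((.486,.115,.2),(0,1,0)); plan((.486,.115,.2),(1,0,0)); plan((.486,.115,.2),(0,-1,0))
E
```

```text
[[-0.     0.241 -0.97 ]
 [ 0.002 -0.97  -0.241]
 [-1.    -0.002 -0.   ]]
t 0.1 tcp [ 0.1387 -0.5576  0.2132] units [  0.57 -22.75 -19.98] f [-0.16  0.71 -0.82] w 0.998
turn [-2.76666667e+01 -1.66666667e-02  0.00000000e+00]
t 0.1 tcp [ 0.1387 -0.5576  0.2132] units [  0.57 -22.75 -19.98] f [-0.16  0.71 -0.82] w 0.998
turn [-12.66666667  -0.01666667   0.01666667]
t 0.1 tcp [ 0.1387 -0.5576  0.2132] units [  0.57 -22.75 -19.98] f [-0.16  0.71 -0.82] w 0.998
turn [2.33333333 0.         0.01666667]
```

```bash
python3 -m jog '[[[0,-1,-0.8,1,0,0,1],[0,-1,-0.7,1,0,0,1],[0,-1,-0.6,0.3,0,0,1],[0,-1,-0.5,0,0,0,1],[0,-1,-0.5,0,0,0,1]]]'; python3 -m jog '[[[0,-1,-0.5,0,0,0,1],[0,-1,-0.5,0,0,0,1],[0,-1,-0.5,0,0,0,1],[0,-1,-0.5,0,0,0,1],[0,-1,-0.5,0,0,0,1]]]'; python3 -c "
from h import *
plan((.486,.115,.2),(0,-1,0))"
```

```text
time: 0.72
tcp_pos: [0.2062, -0.4225, 0.2107]
eef_rot: [0.005, -0.706, 0.001, 0.708]
force: [-0.3, 0.4, 0.0]
gripper_width: 1.0
time: 1.35
tcp_pos: [0.2706, -0.2924, 0.2099]
eef_rot: [0.007, -0.706, -0.0, 0.708]
force: [0.0, 0.5, -0.4]
gripper_width: 1.002
t 1.35 tcp [ 0.2706 -0.2924  0.2099] units [  0.52 -16.37  -8.46] f [ 0.02  0.52 -0.42] w 1.002
turn [-0.08333333  0.03333333  0.08333333]
```

```bash
python3 -m jog '[[[0,-1,-0.5,0,0,0,1],[0,-1,-0.5,0,0,0,1],[0,-1,-0.5,0,0,0,1],[0,-1,-0.5,0,0,0,1],[0,-1,-0.5,0,0,0,1]]]';python3 -m jog '[[[0,-1,-0.5,0,0,0,1],[0,-1,-0.5,0,0,0,1],[0,-1,-0.5,0,0,0,1],[0,-1,-0.5,0,0,0,1],[0,-1,-0.5,0,0,0,1]]]'; python3 -m jog '[[[0,-1,-0.5,0,0,0,1],[0,-1,-0.5,0,0,0,1],[0,-1,-0.5,0,0,0,1],[0,-1,-0.5,0,0,0,1],[0,-0.8,-0.5,0,0,0,1]]]'; python3 -m jog '[[[0,0,0,0,0,0,1],[0,0,0,0,0,0,1],[0,0,0,0,0,0,1],[0,0,0,0,0,0,1],[0,0,0,0,0,0,1]]]'; python3 -c "
from h import *
plan((.486,.115,.2),(0,-1,0))
s=ctrl.sense();cv2.imwrite('pics/w1.png',ctrl.get_image('wrist'))
cv2.imwrite('pics/t1.png',ctrl.get_image('scene'))"
```

```text
time: 1.98
tcp_pos: [0.3348, -0.1628, 0.2097]
eef_rot: [0.007, -0.705, -0.0, 0.709]
force: [0.1, -0.3, -0.0]
gripper_width: 0.998
time: 2.6
tcp_pos: [0.3988, -0.0337, 0.2095]
eef_rot: [0.008, -0.704, -0.001, 0.71]
force: [0.2, -0.8, 0.1]
gripper_width: 0.998
time: 3.22
tcp_pos: [0.4627, 0.0903, 0.2088]
eef_rot: [0.007, -0.703, -0.001, 0.711]
force: [0.2, 0.2, -0.8]
gripper_width: 1.002
time: 3.85
tcp_pos: [0.4613, 0.0891, 0.2079]
eef_rot: [0.006, -0.702, -0.0, 0.712]
force: [1.1, 0.1, -0.3]
gripper_width: 1.001
t 3.85 tcp [0.4613 0.0891 0.2079] units [ 0.31 -1.04 -0.98] f [ 1.12  0.08 -0.28] w 1.001
turn [-0.08333333  0.13333333  0.1       ]
```

View pics/w1.png

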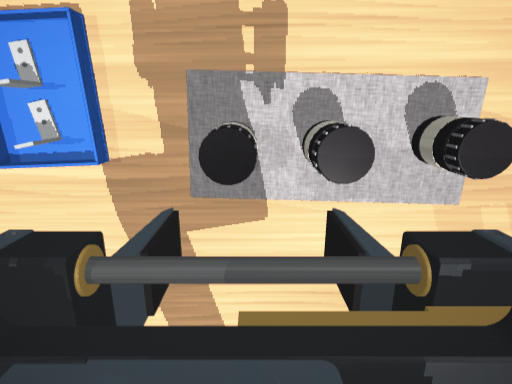

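View pics/t1.png

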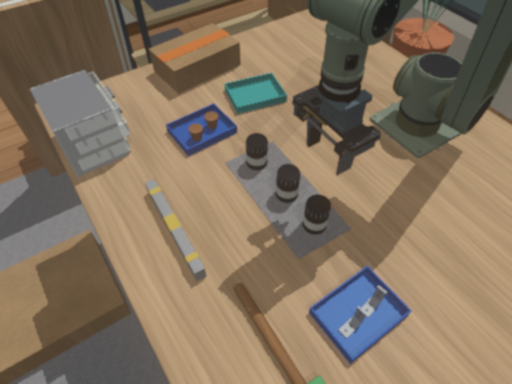

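```bash
cat >> h.py <<'E'
def wray(u,v,z,s=None):
    s=s or ctrl.sense(); p=ctrl.camera_params("wrist"); T=p["T_tool_cam"]; q=s["eef_rot"]; M=Ro.from_quat([q[1],q[2],q[3],q[0]]).as_matrix()
    d=M@T[:3,:3]@np.array([(u-p["cx"])/p["fx"],(v-p["cy"])/p["fy"],1.]); o=s["tcp_pos"]+M@T[:3,3]
    return o+d*(z-o[2])/d[2]
E
python3 - <<'E'
from h import *
i=cv2.imread("pics/w1.png"); g=i.max(2); m=((g<40)*255).astype('uint8'); m[215:]=0
for ct in cv2.findContours(m,cv2.RETR_EXTERNAL,cv2.CHAIN_APPROX_NONE)[0]:
    if cv2.contourArea(ct)>300: print(cv2.boundingRect(ct),cv2.minEnclosingCircle(ct),cv2.contourArea(ct))
for u,v in((228,154),(345,153),(482,148)): print(wray(u,v,.091).round(4))
print("widths",wray(199,154,.091)[:2],wray(257,154,.091)[:2])
for u,v in((187,71),(487,77),(459,204),(190,197)): print("mat",wray(u,v,.003).round(4))
cv2.imwrite("pics/wc.png",cv2.resize(i[60:215,170:512],None,fx=2.3,fy=2.3))
E
```

```text
(199, 125, 58, 60) ((228.62060546875, 154.4196014404297), 29.972759246826172) 2502.5
(433, 118, 50, 53) ((458.94049072265625, 142.0595245361328), 29.916757583618164) 1173.5
[0.4936 0.1136 0.091 ]
[ 0.4938 -0.0013  0.091 ]
[ 0.4978 -0.1335  0.091 ]
widths [0.49380123 0.14224976] [0.49340864 0.08500764]
mat [0.5792 0.1678 0.003 ]
mat [ 0.5691 -0.1888  0.003 ]
mat [ 0.4097 -0.186   0.003 ]
mat [0.4214 0.1751 0.003 ]
```

View pics/wc.png

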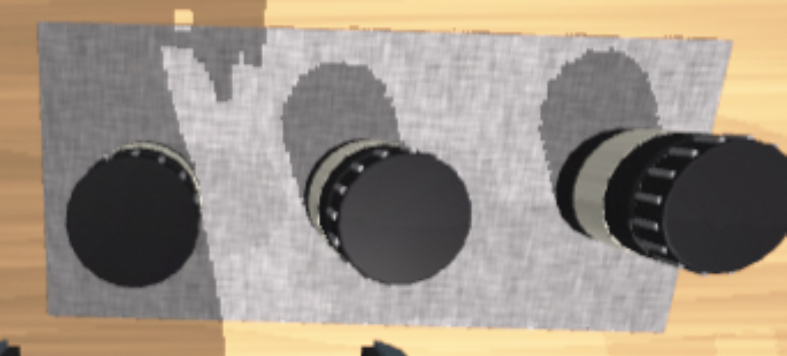

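The wrist view shows three cap discs on the mat: left (228,155), middle (346,154) and right about (486,149). The bracket tray is at the upper left. I move above the left jar at (0.492, 0.1135).

```bash
python3 -m jog '[[[0.3,-0.6,-0.6,0,0.1,0.1,1],[0,-0.4,-0.6,0,0,0,1],[0,0,0,0,0,0,1],[0.5,0,0,0,0,0,1],[0.5,0,0,0,0,0,1]]]'; python3 -c "
from h import *
plan((.492,.1135,.031),(0.03,-1,0)); print(R().round(3))"
```

```text
time: 4.58
tcp_pos: [0.4927, 0.1139, 0.1751]
eef_rot: [0.003, -0.706, 0.004, 0.708]
force: [-0.1, -0.6, 0.4]
gripper_width: 1.0
t 4.58 tcp [0.4927 0.1139 0.1751] units [5.76 0.01 0.01] f [-0.09 -0.55  0.4 ] w 1.0
turn [-0.36666667  0.01666667 -0.01666667]
[[-0.002 -0.009 -1.   ]
 [-0.001 -1.     0.009]
 [-1.     0.001  0.002]]
```

Aligned, so I descend.

```bash
python3 -m jog '[[[1,0,0,0,0,0,1],[1,0,0,0,0,0,1],[1,0,0,0,0,0,1],[1,0,0,0,0,0,1],[0.8,0,0,0,0,0,1]]]'; python3 -m jog '[[[0.4,0,0,0,0,0,1],[0.3,0,0,0,0,0,1],[0,0,0,0,0,0,1],[0,0,0,0,0,0,1],[0,0,0,0,0,0,1]]]';python3 -c "
from h import *
plan((.492,.1135,.031),(0.03,-1,0)); cv2.imwrite('pics/w2.png',ctrl.get_image('wrist'))"
```

```text
time: 5.2
tcp_pos: [0.4889, 0.1117, 0.0486]
eef_rot: [0.003, -0.705, 0.004, 0.709]
force: [0.4, 0.1, -0.2]
gripper_width: 1.002
time: 5.82
tcp_pos: [0.4878, 0.111, 0.0297]
eef_rot: [0.003, -0.705, 0.005, 0.71]
force: [0.5, -0.8, -0.2]
gripper_width: 1.0
t 5.83 tcp [0.4878 0.111  0.0297] units [-0.05 -0.1  -0.17] f [ 0.45 -0.81 -0.21] w 1.0
turn [-0.38333333  0.06666667 -0.01666667]
```

View pics/w2.png

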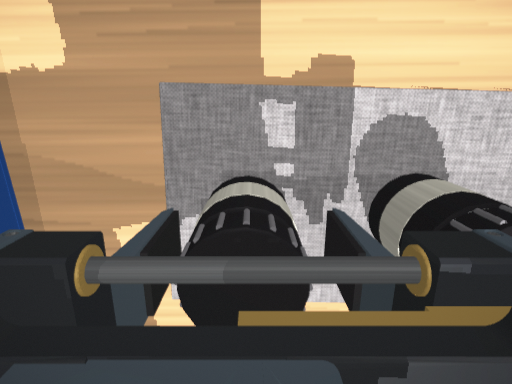

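The jar is between the fingers. I make a small correction and close.

```bash
python3 -m jog '[[[0,-0.1,-0.2,0,0,0,1],[0,0,0,0,0,0,0.5],[0,0,0,0,0,0,0],[0,0,0,0,0,0,0],[0,0,0,0,0,0,0]]]'; python3 -m jog '[[[0,0,0,0,0,0,0],[0,0,0,0,0,0,0],[0,0,0,0,0,0,0],[0,0,0,0,0,0,0],[0,0,0,0,0,0,0]]]';python3 -c "
from h import *
plan((.492,.1135,.031),(0.03,-1,0))"
```

```text
time: 6.5
tcp_pos: [0.4939, 0.114, 0.0303]
eef_rot: [0.003, -0.705, 0.005, 0.709]
force: [-0.3, 1.1, 0.5]
gripper_width: 0.663
time: 7.12
tcp_pos: [0.4939, 0.114, 0.0303]
eef_rot: [0.003, -0.705, 0.005, 0.709]
force: [0.0, 0.5, 0.6]
gripper_width: 0.664
t 7.12 tcp [0.4939 0.114  0.0303] units [-0.03  0.02  0.08] f [0.   0.49 0.61] w 0.664
turn [-0.38333333  0.05       -0.01666667]
```

```bash
python3 -m jog '[[[-0.5,0,0,0,0,0,0],[-0.7,0,0,0,0,0,0],[-0.5,0,0,0,0,0,0],[0,0,0,0,0,0,0],[0,0,0,0,0,0,0]]]'; for k in 1 2; do python3 -m jog '[[[0,0,0,0,0,0,0],[0,0,0,0,0,0,0],[0,0,0,0,0,0,0],[0,0,0,0,0,0,0],[0,0,0,0,0,0,0]]]';done;python3 -c "
from h import *
cv2.imwrite('pics/s3.png',ctrl.get_image('scene'))
for k in range(4):
  ctrl.get_image('scene'); s=ctrl.sense(); print(s['force'].round(2),s['wrist_torque'].round(3),s['effort'].round(2))
plan((.494,.114,.0305),(0.03,-1,0))"
```

```text
time: 7.75
tcp_pos: [0.4927, 0.1135, 0.0744]
eef_rot: [0.003, -0.704, 0.005, 0.71]
force: [1.0, 0.4, -3.4]
gripper_width: 0.665
time: 8.38
tcp_pos: [0.4917, 0.1132, 0.073]
eef_rot: [0.002, -0.703, 0.005, 0.711]
force: [0.9, 0.1, -2.7]
gripper_width: 0.663
time: 9.0
tcp_pos: [0.4917, 0.1132, 0.073]
eef_rot: [0.003, -0.703, 0.005, 0.711]
force: [-0.3, 0.7, -2.2]
gripper_width: 0.663
[ 0.11  0.15 -3.41] [ 0.046  0.016 -0.02 ] [ 0.000e+00 -3.935e+01 -1.898e+01  1.000e-02 -1.000e-02 -0.000e+00]
[-0.46  0.19 -3.01] [ 0.007  0.073 -0.021] [ 0.000e+00 -3.935e+01 -1.898e+01  1.000e-02 -1.000e-02 -0.000e+00]
[ 0.71 -0.95 -3.27] [ 0.034 -0.013 -0.015] [ 0.000e+00 -3.935e+01 -1.898e+01  1.000e-02 -1.000e-02 -0.000e+00]
[ 0.49  0.63 -2.07] [-0.031 -0.071 -0.067] [ 0.000e+00 -3.935e+01 -1.898e+01  1.000e-02 -1.000e-02 -0.000e+00]
t 9.25 tcp [0.4917 0.1132 0.073 ] units [ 1.7  -0.04 -0.11] f [ 0.49  0.63 -2.07] w 0.661
turn [-0.38333333  0.1        -0.03333333]
```

View pics/s3.png

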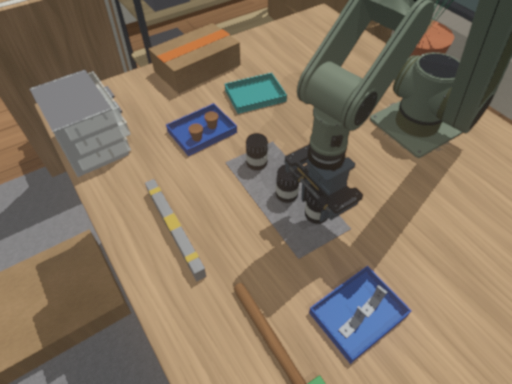

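The left jar is held clear and weighs about 2.9 N. I lower it and release.

```bash
python3 -m jog '[[[0.7,0,0,0,0.1,0,0],[0.6,0,0,0,0,0,0],[0.3,0,-0.1,0,0,0,0],[0,0,0,0,0,0,0],[0,0,0,0,0,0,0]]]'; python3 -c "
from h import *
plan((.494,.114,.0305),(0.03,-1,0))"
```

```text
time: 9.88
tcp_pos: [0.4955, 0.1133, 0.0329]
eef_rot: [-0.003, 0.708, -0.005, -0.706]
force: [0.2, 0.2, -3.2]
gripper_width: 0.663
t 9.88 tcp [0.4955 0.1133 0.0329] units [ 0.1  -0.03  0.06] f [ 0.22  0.17 -3.23] w 0.663
turn [-0.38333333 -0.01666667 -0.03333333]
```

```bash
python3 -m jog '[[[0.1,0,0.06,0,0,0,0],[0,0,0,0,0,0,0],[0.05,0,0,0,0,0,0],[0,0,0,0,0,0,0],[0,0,0,0,0,0,0]]]'; python3 -c "
from h import *
plan((.494,.114,.0305),(0.03,-1,0))"
```

```text
time: 10.5
tcp_pos: [0.4949, 0.1135, 0.0306]
eef_rot: [-0.003, 0.709, -0.005, -0.705]
force: [0.1, 0.5, -2.1]
gripper_width: 0.662
t 10.5 tcp [0.4949 0.1135 0.0306] units [ 0.   -0.02  0.04] f [ 0.09  0.46 -2.1 ] w 0.662
turn [-0.38333333 -0.05       -0.03333333]
```

```bash
python3 -m jog '[[[0.06,0,0,0,0,0,0],[0,0,0,0,0,0,0],[0,0,0,0,0,0,1],[0,0,0,0,0,0,1],[0,0,0,0,0,0,1]]]'; python3 -m jog '[[[0,0,0,0,0,0,1],[-1,0,0,0,0,0,1],[-1,0,0,0,0,0,1],[-1,0,0,0,0,0,1],[-1,0,0,0,0,0,1]]]'; python3 -m jog '[[[-1,0,0,0,0,0,1],[-0.5,0,0,0,0,0,1],[0,0.8,0.05,0,0,0,1],[0,0.8,0,0,0,0,1],[0,0,0,0,0,0,1]]]'; python3 -c "
from h import *
plan((.494,-.001,.175),(0.03,-1,0));cv2.imwrite('pics/w4.png',ctrl.get_image('wrist'))"
```

```text
time: 11.12
tcp_pos: [0.496, 0.1136, 0.0306]
eef_rot: [-0.003, 0.71, -0.005, -0.704]
force: [0.3, -0.5, -0.7]
gripper_width: 0.961
time: 11.75
tcp_pos: [0.4937, 0.1136, 0.131]
eef_rot: [-0.003, 0.708, -0.005, -0.706]
force: [-0.1, 0.1, -0.1]
gripper_width: 1.001
time: 12.38
tcp_pos: [0.4923, 0.0734, 0.1707]
eef_rot: [-0.003, 0.709, -0.004, -0.706]
force: [-1.3, 0.4, 0.2]
gripper_width: 1.003
t 12.38 tcp [0.4923 0.0734 0.1707] units [-0.16  2.97 -0.1 ] f [-1.32  0.42  0.23] w 1.003
turn [-0.38333333 -0.03333333 -0.03333333]
```

View pics/w4.png

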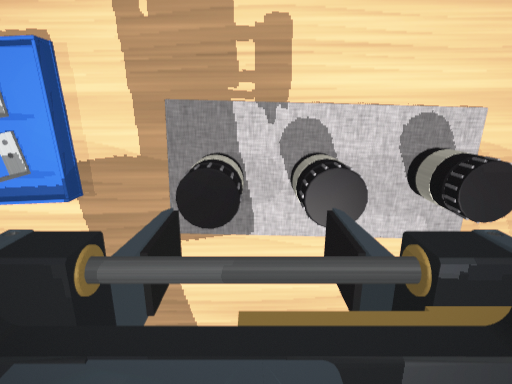

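All three jars are standing, with discs at (210,193), (336,191) and (481,190). Next is the middle jar.

```bash
python3 -c "
from h import *
for u,v in((210,194),(336,193),(482,190)): print(wray(u,v,.091).round(4))"; python3 -m jog '[[[-0.1,1,0,0,0,0,1],[0,1,0,0,0,0,1],[0,0.95,0,0,0,0,1],[0,0,0,0,0,0,1],[0,0,0,0,0,0,1]]]'; python3 -c "
from h import *
plan((.494,-.001,.031),(0.03,-1,0))"
```

```text
[0.4965 0.1108 0.091 ]
[ 0.4963 -0.0015  0.091 ]
[ 0.4978 -0.1313  0.091 ]
time: 13.05
tcp_pos: [0.4916, 0.0026, 0.1716]
eef_rot: [-0.002, 0.708, -0.002, -0.707]
force: [-0.7, 0.2, 0.0]
gripper_width: 0.997
t 13.05 tcp [0.4916 0.0026 0.1716] units [ 5.62  0.14 -0.09] f [-0.72  0.22  0.02] w 0.997
turn [-0.35       -0.01666667  0.        ]
```

```bash
python3 -m jog '[[[1,0.15,-0.2,0,0,0,1],[1,0,0,0,0,0,1],[1,0,0,0,0,0,1],[1,0,0,0,0,0,1],[0.8,0,0,0,0,0,1]]]'; python3 -m jog '[[[0.4,0,-0.1,0,0,0,1],[0.25,0,0,0,0,0,1],[0,0,0,0,0,0,1],[0,0,0,0,0,0,1],[0,0,0,0,0,0,1]]]';python3 -c "
from h import *
plan((.495,-.0015,.031),(0.03,-1,0))"
```

```text
time: 13.68
tcp_pos: [0.4995, 0.0047, 0.0497]
eef_rot: [-0.001, 0.71, 0.0, -0.705]
force: [0.1, -0.6, 0.5]
gripper_width: 0.997
time: 14.3
tcp_pos: [0.5031, 0.0067, 0.0332]
eef_rot: [-0.001, 0.71, 0.001, -0.704]
force: [1.0, 0.0, -0.2]
gripper_width: 1.001
t 14.3 tcp [0.5031 0.0067 0.0332] units [0.08 0.33 0.32] f [ 1.04  0.03 -0.17] w 1.001
turn [-0.28333333 -0.06666667  0.03333333]
```

```bash
python3 -m jog '[[[0.08,0.35,0.3,0,-0.05,0,1],[0,0,0,0,0,0,1],[0,0,0,0,0,0,0.5],[0,0,0,0,0,0,0],[0,0,0,0,0,0,0]]]'; python3 -m jog '[[[0,0,0,0,0,0,0],[0,0,0,0,0,0,0],[0,0,0,0,0,0,0],[0,0,0,0,0,0,0],[0,0,0,0,0,0,0]]]';python3 -c "
from h import *
plan((.495,-.0015,.031),(0.03,-1,0))"
```

```text
time: 14.92
tcp_pos: [0.4953, -0.003, 0.0317]
eef_rot: [-0.001, 0.708, 0.001, -0.706]
force: [0.1, -0.3, 0.0]
gripper_width: 0.698
time: 15.55
tcp_pos: [0.4955, -0.0025, 0.0318]
eef_rot: [-0.001, 0.708, 0.001, -0.706]
force: [0.3, 0.0, 0.2]
gripper_width: 0.638
t 15.55 tcp [ 0.4955 -0.0025  0.0318] units [ 0.03 -0.04  0.02] f [0.32 0.05 0.22] w 0.638
turn [-0.28333333 -0.03333333  0.03333333]
```

```bash
python3 -c "
from h import *
cv2.imwrite('pics/w5.png',ctrl.get_image('wrist'));i=ctrl.get_image('scene');cv2.imwrite('pics/s5.png',cv2.resize(i[100:300,200:400],None,fx=3,fy=3))
print(ctrl.sense()['gripper_width'])"
```

```text
0.6420990963101139
```

View pics/w5.png

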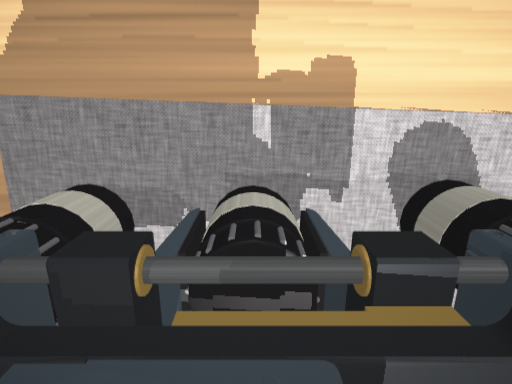

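View pics/s5.png

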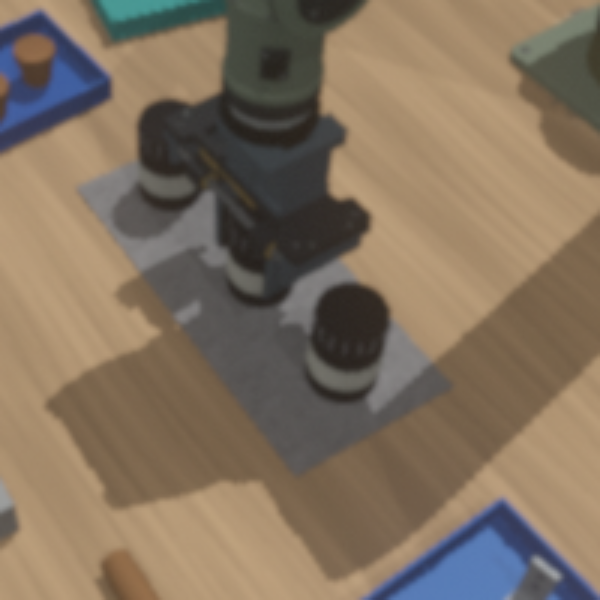

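The middle jar is upright between the pads and the neighbours are untouched. I lift it.

```bash
python3 -m jog '[[[-0.3,0,0,0,0,0,0],[-0.7,0,0,0,0,0,0],[-0.7,0,0,0,0,0,0],[0,0,0,0,0,0,0],[0,0,0,0,0,0,0]]]'; for k in 1 2; do python3 -m jog '[[[0,0,0,0,0,0,0],[0,0,0,0,0,0,0],[0,0,0,0,0,0,0],[0,0,0,0,0,0,0],[0,0,0,0,0,0,0]]]';done;python3 -c "
from h import *
i=ctrl.get_image('scene');cv2.imwrite('pics/s6.png',cv2.resize(i[100:300,200:400],None,fx=3,fy=3))
cv2.imwrite('pics/w6.png',ctrl.get_image('wrist'))
for k in range(4):
  ctrl.get_image('scene'); s=ctrl.sense(); print(s['force'].round(2),s['wrist_torque'].round(3))
plan((.4955,-.0025,.032),(0.03,-1,0))"
```

```text
time: 16.27
tcp_pos: [0.4913, -0.0031, 0.0725]
eef_rot: [0.001, -0.705, -0.001, 0.709]
force: [0.3, 0.3, -5.8]
gripper_width: 0.638
time: 16.9
tcp_pos: [0.4899, -0.0031, 0.0705]
eef_rot: [0.001, -0.703, -0.001, 0.711]
force: [0.5, -0.2, -5.9]
gripper_width: 0.645
time: 17.52
tcp_pos: [0.49, -0.0031, 0.0706]
eef_rot: [0.001, -0.704, -0.001, 0.711]
force: [0.6, -0.1, -5.0]
gripper_width: 0.642
[ 0.09 -0.29 -5.64] [ 0.029  0.001 -0.021]
[-0.4  -0.17 -5.22] [-0.001 -0.083 -0.018]
[ 0.45 -0.45 -5.85] [0.058 0.014 0.006]
[ 0.45 -0.03 -6.04] [ 0.011  0.015 -0.03 ]
t 17.82 tcp [ 0.4899 -0.0031  0.0706] units [ 1.54 -0.02 -0.24] f [ 0.45 -0.03 -6.04] w 0.64
turn [-0.28333333  0.1         0.03333333]
```

View pics/s6.png

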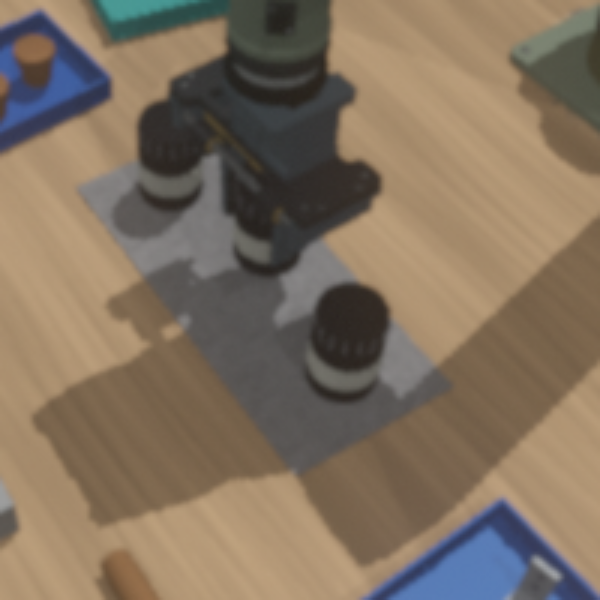

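View pics/w6.png

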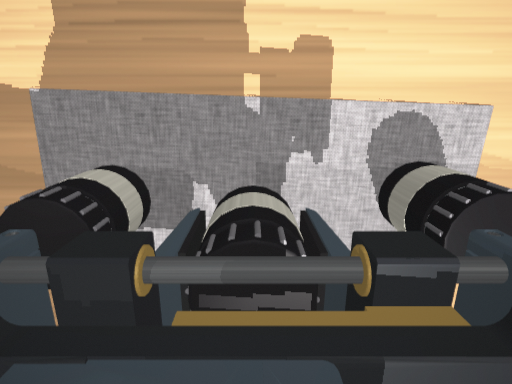

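The middle jar weighs about 5.6 N and is held clear, so it is likely the heaviest. I set it back in its place.

```bash
python3 -m jog '[[[0.7,0,-0.1,0,0.1,0,0],[0.5,0,0,0,0,0,0],[0.2,0,-0.1,0,0,0,0],[0,0,0,0,0,0,0],[0,0,0,0,0,0,0]]]'; python3 -c "
from h import *
plan((.4955,-.0025,.032),(0.03,-1,0))"
```

```text
time: 18.45
tcp_pos: [0.4961, -0.003, 0.0351]
eef_rot: [-0.001, 0.708, 0.001, -0.706]
force: [0.1, 0.0, -5.9]
gripper_width: 0.639
t 18.45 tcp [ 0.4961 -0.003   0.0351] units [ 0.13 -0.02  0.02] f [ 0.15  0.05 -5.91] w 0.639
turn [-0.28333333 -0.01666667  0.03333333]
```

```bash
python3 -m jog '[[[0.08,0,0,0,0,0,0],[0.08,0,0,0,0,0,0],[0.06,0,0,0,0,0,0],[0,0,0,0,0,0,0],[0,0,0,0,0,0,0]]]'; python3 -c "
from h import *
plan((.4955,-.0025,.032),(0.03,-1,0))"
```

```text
time: 19.08
tcp_pos: [0.4971, -0.003, 0.0322]
eef_rot: [-0.0, 0.709, 0.001, -0.705]
force: [-0.2, 0.1, -5.6]
gripper_width: 0.639
t 19.07 tcp [ 0.4971 -0.003   0.0322] units [ 0.01 -0.02  0.06] f [-0.18  0.14 -5.55] w 0.639
turn [-0.28333333 -0.05        0.01666667]
```

```bash
python3 -m jog '[[[0.06,0,0.06,0,0,0,0],[0.06,0,0,0,0,0,0],[0.03,0,0,0,0,0,0],[0,0,0,0,0,0,0],[0,0,0,0,0,0,0]]]'; python3 -c "
from h import *
plan((.4955,-.0025,.032),(0.03,-1,0))"
```

```text
time: 19.7
tcp_pos: [0.4971, -0.003, 0.0319]
eef_rot: [-0.0, 0.71, 0.001, -0.704]
force: [-0.1, 0.7, 0.8]
gripper_width: 0.638
t 19.7 tcp [ 0.4971 -0.003   0.0319] units [-0.01 -0.02  0.06] f [-0.09  0.69  0.76] w 0.638
turn [-0.26666667 -0.08333333  0.01666667]
```

Standing on the mat again (force about +0.8 N). I release it, rise and go to the right jar.

```bash
python3 -m jog '[[[0,0,0,0,0,0,0.8],[0,0,0,0,0,0,1],[0,0,0,0,0,0,1],[0,0,0,0,0,0,1],[-0.5,0,0,0,-0.1,0,1]]]'; python3 -m jog '[[[-1,0,0,0,0,0,1],[-1,0,0,0,0,0,1],[-1,0,0,0,0,0,1],[-1,0,0,0,0,0,1],[-1,0,0,0,0,0,1]]]'; python3 -m jog '[[[0,1,0,0,0,0,1],[0,1,0,0,0,0,1],[0,1,0,0,0,0,1],[0,0,0,0,0,0,1],[0,0,0,0,0,0,1]]]'; python3 -c "
from h import *
plan((.496,-.132,.175),(0.03,-1,0));cv2.imwrite('pics/w7.png',ctrl.get_image('wrist'))"
```

```text
time: 20.32
tcp_pos: [0.4976, -0.0031, 0.044]
eef_rot: [0.0, -0.707, -0.001, 0.707]
force: [0.5, 1.0, 0.6]
gripper_width: 1.0
time: 20.95
tcp_pos: [0.4969, -0.0034, 0.1716]
eef_rot: [0.0, -0.706, -0.001, 0.709]
force: [0.8, -0.7, -0.6]
gripper_width: 0.999
time: 21.58
tcp_pos: [0.4985, -0.0795, 0.1741]
eef_rot: [-0.0, 0.708, 0.002, -0.706]
force: [0.3, 0.4, 0.1]
gripper_width: 1.002
t 21.57 tcp [ 0.4985 -0.0795  0.1741] units [-0.04  2.1   0.11] f [0.35 0.41 0.13] w 1.002
turn [-0.26666667 -0.01666667  0.03333333]
```

View pics/w7.png

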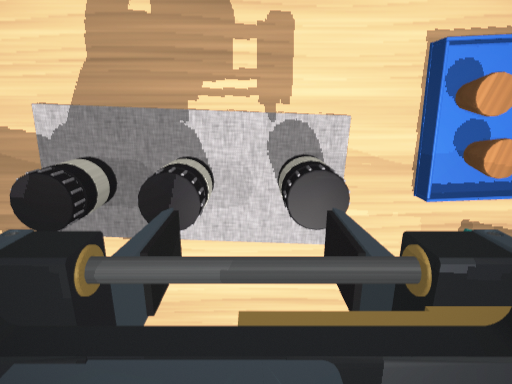

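All three jars are standing: left cap (40,200), middle (169,201), right (317,198).

```bash
python3 -c "
from h import *
for u,v in((40,200),(169,202),(317,198)): print(wray(u,v,.091).round(4))"; python3 -m jog '[[[0.3,1,0.1,0,0,0,1],[0.5,1,0,0,0,0,1],[0,0.1,0,0,0,0,1],[0,0,0,0,0,0,1],[0,0,0,0,0,0,1]]]'; python3 -c "
from h import *
plan((.496,-.132,.031),(0.03,-1,0))"
```

```text
[0.4949 0.1138 0.091 ]
[ 0.4934 -0.0039  0.091 ]
[ 0.4976 -0.1385  0.091 ]
time: 22.25
tcp_pos: [0.4971, -0.1285, 0.1543]
eef_rot: [0.001, 0.708, 0.004, -0.706]
force: [0.3, -0.5, -0.4]
gripper_width: 1.002
t 22.25 tcp [ 0.4971 -0.1285  0.1543] units [4.93 0.16 0.07] f [ 0.34 -0.5  -0.44] w 1.002
turn [-0.21666667 -0.03333333  0.03333333]
```

```bash
python3 -m jog '[[[1,0.3,0,0,0,0,1],[1,0,0,0,0,0,1],[1,0,0,0,0,0,1],[0.7,0,0,0,0,0,1],[0,0,0,0,0,0,1]]]'; python3 -c "
from h import *
plan((.497,-.136,.031),(0.03,-1,0))"
```

```text
time: 22.88
tcp_pos: [0.5003, -0.1324, 0.0623]
eef_rot: [0.003, 0.711, 0.006, -0.704]
force: [0.7, -0.4, 0.1]
gripper_width: 1.002
t 22.88 tcp [ 0.5003 -0.1324  0.0623] units [1.25 0.15 0.15] f [ 0.67 -0.4   0.09] w 1.002
turn [-0.16666667 -0.1         0.03333333]
```

```bash
python3 -m jog '[[[0.6,0.15,0.15,0,-0.1,0,1],[0.5,0,0,0,0,0,1],[0.1,0,0,0,0,0,1],[0,0,0,0,0,0,1],[0,0,0,0,0,0,1]]]'; python3 -c "
from h import *
plan((.497,-.136,.031),(0.03,-1,0));cv2.imwrite('pics/w8.png',ctrl.get_image('wrist'))"
```

```text
time: 23.5
tcp_pos: [0.4983, -0.1363, 0.0323]
eef_rot: [0.004, 0.708, 0.005, -0.706]
force: [0.4, -0.2, 0.6]
gripper_width: 1.001
t 23.5 tcp [ 0.4983 -0.1363  0.0323] units [ 0.05 -0.01  0.05] f [ 0.37 -0.23  0.61] w 1.001
turn [-0.16666667 -0.03333333  0.01666667]
```

View pics/w8.png

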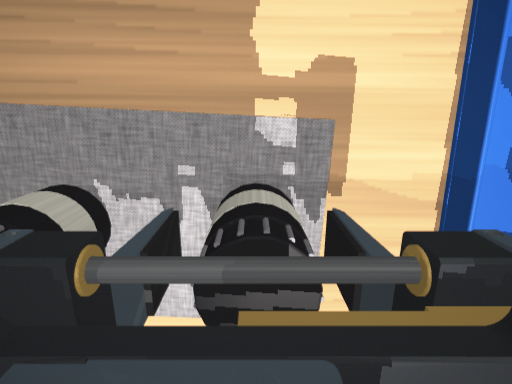

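The right jar is well centred, so I close and lift.

```bash
python3 -m jog '[[[0.05,0,0,0,0,0,0.6],[0,0,0,0,0,0,0],[0,0,0,0,0,0,0],[0,0,0,0,0,0,0],[0,0,0,0,0,0,0]]]'; python3 -m jog '[[[0,0,0,0,0,0,0],[0,0,0,0,0,0,0],[0,0,0,0,0,0,0],[0,0,0,0,0,0,0],[0,0,0,0,0,0,0]]]'; python3 -m jog '[[[-0.3,0,0,0,0,0,0],[-0.7,0,0,0,0,0,0],[-0.7,0,0,0,0,0,0],[0,0,0,0,0,0,0],[0,0,0,0,0,0,0]]]'; for k in 1 2; do python3 -m jog '[[[0,0,0,0,0,0,0],[0,0,0,0,0,0,0],[0,0,0,0,0,0,0],[0,0,0,0,0,0,0],[0,0,0,0,0,0,0]]]';done;python3 -c "
from h import *
cv2.imwrite('pics/w9.png',ctrl.get_image('wrist'))
for k in range(4):
  ctrl.get_image('scene'); s=ctrl.sense(); print(s['force'].round(2),s['wrist_torque'].round(3))
plan((.497,-.136,.032),(0.03,-1,0))"
```

```text
time: 24.18
tcp_pos: [0.4988, -0.1368, 0.0317]
eef_rot: [0.004, 0.709, 0.005, -0.705]
force: [-0.2, -0.6, -0.4]
gripper_width: 0.661
time: 24.8
tcp_pos: [0.4989, -0.1368, 0.0317]
eef_rot: [0.004, 0.709, 0.005, -0.705]
force: [-0.9, -1.2, -0.3]
gripper_width: 0.66
time: 25.42
tcp_pos: [0.496, -0.1356, 0.0738]
eef_rot: [-0.003, -0.706, -0.006, 0.708]
force: [-0.3, -0.1, -3.4]
gripper_width: 0.664
time: 26.05
tcp_pos: [0.4947, -0.1352, 0.0718]
eef_rot: [-0.003, -0.705, -0.006, 0.709]
force: [0.4, 0.2, -3.8]
gripper_width: 0.661
time: 26.68
tcp_pos: [0.4948, -0.1352, 0.0719]
eef_rot: [-0.003, -0.705, -0.006, 0.709]
force: [0.3, -0.7, -3.4]
gripper_width: 0.662
[ 1.19 -0.24 -3.56] [-0.004  0.006  0.013]
[ 0.04 -0.43 -3.1 ] [ 0.024 -0.01  -0.032]
[ 0.56  0.77 -2.57] [ 0.008 -0.071 -0.016]
[ 0.52 -0.62 -3.57] [-0.016  0.064 -0.024]
t 26.93 tcp [ 0.4948 -0.1352  0.0719] units [ 1.6   0.04 -0.1 ] f [ 0.52 -0.62 -3.57] w 0.664
turn [-0.16666667  0.05        0.05      ]
```

View pics/w9.png

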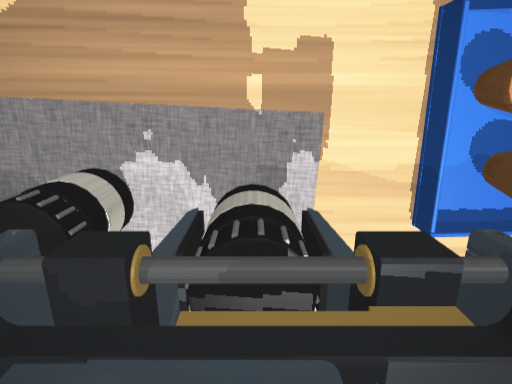

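The right jar weighs about 3.4 N, so the middle jar (about 5.6 N) is the heaviest. I stand the right jar back.

```bash
python3 -m jog '[[[0.7,0,-0.1,0,0.1,0,0],[0.5,0,0,0,0,0,0],[0.2,0,0,0,0,0,0],[0.05,0,0,0,0,0,0],[0,0,0,0,0,0,0]]]'; python3 -m jog '[[[0.08,0,0,0,0,0,0],[0.08,0,0,0,0,0,0],[0.06,0,0,0,0,0,0],[0,0,0,0,0,0,0],[0,0,0,0,0,0,0]]]'; python3 -c "
from h import *
plan((.497,-.136,.0317),(0.03,-1,0))"
```

```text
time: 27.55
tcp_pos: [0.4982, -0.1352, 0.0351]
eef_rot: [0.003, 0.709, 0.006, -0.705]
force: [0.8, 0.1, -3.4]
gripper_width: 0.663
time: 28.18
tcp_pos: [0.4993, -0.1354, 0.0321]
eef_rot: [0.003, 0.711, 0.006, -0.704]
force: [0.5, 0.2, -4.0]
gripper_width: 0.661
t 28.18 tcp [ 0.4993 -0.1354  0.0321] units [0.01 0.02 0.09] f [ 0.48  0.23 -4.  ] w 0.661
turn [-0.16666667 -0.1         0.03333333]
```

```bash
python3 -m jog '[[[0.06,0,0.05,0,-0.1,0,0],[0.06,0,0,0,0,0,0],[0.03,0,0,0,0,0,0],[0,0,0,0,0,0,0],[0,0,0,0,0,0,0]]]'; python3 -c "
from h import *
plan((.497,-.136,.0317),(0.03,-1,0))"
```

```text
time: 28.8
tcp_pos: [0.4991, -0.1354, 0.0317]
eef_rot: [0.003, 0.707, 0.006, -0.707]
force: [-1.8, 0.6, 1.4]
gripper_width: 0.663
t 28.8 tcp [ 0.4991 -0.1354  0.0317] units [-0.    0.02  0.09] f [-1.8   0.61  1.36] w 0.663
turn [-0.16666667 -0.01666667  0.03333333]
```

On the mat. I release, rise and go back to the middle jar at (0.496, -0.003).

```bash
python3 -m jog '[[[0,0,0,0,0,0,0.8],[0,0,0,0,0,0,1],[0,0,0,0,0,0,1],[0,0,0,0,0,0,1],[-0.5,0,0,0,0,0,1]]]'; python3 -m jog '[[[-1,0,0,0,0,0,1],[-1,0,0,0,0,0,1],[-1,0,0,0,0,0,1],[-1,0,0,0,0,0,1],[-1,0,0,0,0,0,1]]]'; python3 -m jog '[[[0,-1,0,0,0,0,1],[0,-1,0,0,0,0,1],[0,-1,0,0,0,0,1],[0,-1,0,0,0,0,1],[0,-1,0,0,0,0,1]]]'; python3 -c "
from h import *
plan((.497,-.003,.032),(0.03,-1,0));cv2.imwrite('pics/w10.png',ctrl.get_image('wrist'))"
```

```text
time: 29.42
tcp_pos: [0.4994, -0.1356, 0.0437]
eef_rot: [0.003, 0.707, 0.006, -0.707]
force: [0.3, -0.2, -0.0]
gripper_width: 1.002
time: 30.05
tcp_pos: [0.4992, -0.136, 0.1759]
eef_rot: [0.004, 0.708, 0.006, -0.706]
force: [0.1, 0.2, -0.2]
gripper_width: 1.0
time: 30.68
tcp_pos: [0.4998, -0.0095, 0.1839]
eef_rot: [0.003, 0.712, 0.003, -0.702]
force: [-0.4, -0.1, -0.3]
gripper_width: 1.003
t 30.68 tcp [ 0.4998 -0.0095  0.1839] units [ 6.07 -0.26  0.2 ] f [-0.38 -0.14 -0.28] w 1.003
turn [-0.2  -0.15 -0.  ]
```

View pics/w10.png

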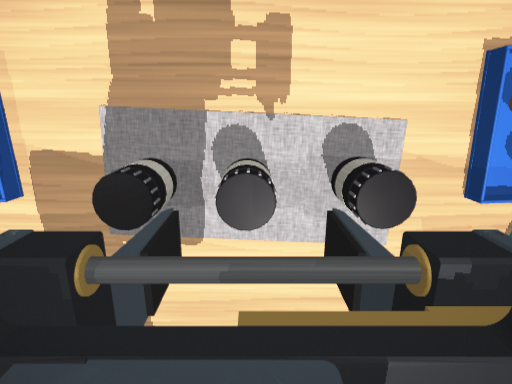

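All three are standing, with the middle cap at (246,201).

```bash
python3 -c "
from h import *
print(wray(246,202,.091))"; python3 -m jog '[[[0,-0.25,0.1,0,-0.15,0,1],[1,0,0,0,0,0,1],[1,0,0,0,0,0,1],[1,0,0,0,0,0,1],[0.5,0,0,0,0,0,1]]]'; python3 -c "
from h import *
plan((.497,-.003,.032),(0.03,-1,0))"
```

```text
[ 0.49269296 -0.00137013  0.091     ]
time: 31.35
tcp_pos: [0.499, -0.0015, 0.0981]
eef_rot: [0.003, 0.709, 0.004, -0.706]
force: [0.1, 0.8, 0.1]
gripper_width: 1.001
t 31.35 tcp [ 0.499  -0.0015  0.0981] units [2.64 0.06 0.09] f [0.11 0.77 0.1 ] w 1.001
turn [-0.2        -0.03333333  0.01666667]
```

```bash
python3 -m jog '[[[1,0.1,0.1,0,0,0,1],[0.9,0,0,0,0,0,1],[0.5,0,0,0,0,0,1],[0,0,0,0,0,0,1],[0,0,0,0,0,0,1]]]'; python3 -c "
from h import *
plan((.496,-.003,.032),(0.03,-1,0))"
```

```text
time: 31.98
tcp_pos: [0.4994, -0.0053, 0.0384]
eef_rot: [0.003, 0.71, 0.003, -0.704]
force: [0.2, 0.8, -0.2]
gripper_width: 1.0
t 31.98 tcp [ 0.4994 -0.0053  0.0384] units [ 0.25 -0.09  0.14] f [ 0.2   0.83 -0.17] w 1.0
turn [-0.21666667 -0.08333333  0.        ]
```

```bash
python3 -m jog '[[[0.32,-0.1,0.14,0,-0.1,0,1],[0,0,0,0,0,0,0.6],[0,0,0,0,0,0,0],[0,0,0,0,0,0,0],[0,0,0,0,0,0,0]]]'; python3 -m jog '[[[0,0,0,0,0,0,0],[0,0,0,0,0,0,0],[0,0,0,0,0,0,0],[0,0,0,0,0,0,0],[0,0,0,0,0,0,0]]]'; python3 -m jog '[[[-0.3,0,0,0,0,0,0],[-0.7,0,0,0,0,0,0],[-0.8,0,0,0,0,0,0],[-0.8,0,0,0,0,0,0],[-0.8,0,0,0,0,0,0]]]'; python3 -m jog '[[[-0.8,0,0,0,0,0,0],[-0.8,0,0,0,0,0,0],[-0.8,0,0,0,0,0,0],[0,0,0,0,0,0,0],[0,0,0,0,0,0,0]]]';python3 -c "
from h import *
plan((.551,.344,.16),(0.03,-1,0));cv2.imwrite('pics/w11.png',ctrl.get_image('wrist'))"
```

```text
time: 32.6
tcp_pos: [0.497, -0.0027, 0.0315]
eef_rot: [0.003, 0.707, 0.003, -0.707]
force: [0.1, -0.3, -1.4]
gripper_width: 0.641
time: 33.22
tcp_pos: [0.4969, -0.0027, 0.0315]
eef_rot: [0.003, 0.707, 0.003, -0.707]
force: [0.5, 0.2, -0.2]
gripper_width: 0.642
time: 33.85
tcp_pos: [0.4918, -0.0025, 0.1153]
eef_rot: [-0.002, -0.702, -0.003, 0.712]
force: [0.0, -0.3, -6.0]
gripper_width: 0.637
time: 34.48
tcp_pos: [0.4893, -0.0025, 0.1757]
eef_rot: [-0.002, -0.7, -0.003, 0.714]
force: [0.1, 0.6, -6.5]
gripper_width: 0.637
t 34.48 tcp [ 0.4893 -0.0025  0.1757] units [  0.6  -13.84  -2.59] f [ 0.05  0.62 -6.53] w 0.637
turn [-0.21666667  0.18333333  0.01666667]
```

View pics/w11.png

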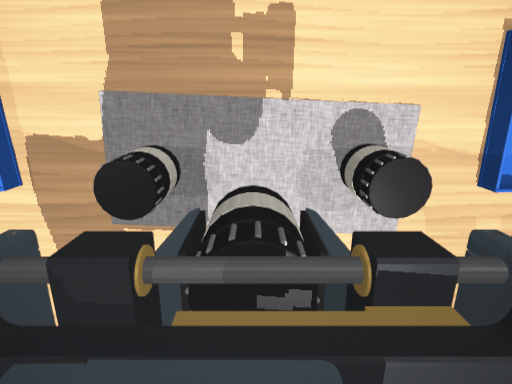

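Jar bottom is at about 147 mm and the others are standing. I carry it to the bracket tray.

```bash
python3 -m jog '[[[0,-0.6,0,0,0.1,0,0],[0,-0.8,-0.2,0,0.1,0,0],[0,-0.9,-0.2,0,0,0,0],[0,-0.9,-0.2,0,0,0,0],[0,-0.9,-0.2,0,0,0,0]]]'; python3 -m jog '[[[0,-0.9,-0.2,0,0,0,0],[0,-0.9,-0.2,0,0,0,0],[0,-0.9,-0.2,0,0,0,0],[0,-0.9,-0.2,0,0,0,0],[0,-0.9,-0.2,0,0,0,0]]]'; python3 -c "
from h import *
plan((.551,.344,.16),(0.03,-1,0))"
```

```text
time: 35.15
tcp_pos: [0.5056, 0.1057, 0.1718]
eef_rot: [-0.001, -0.705, -0.003, 0.709]
force: [-0.0, 1.0, -5.8]
gripper_width: 0.637
time: 35.78
tcp_pos: [0.5261, 0.2268, 0.1677]
eef_rot: [-0.001, -0.703, -0.004, 0.712]
force: [-0.2, -0.4, -4.7]
gripper_width: 0.641
t 35.77 tcp [0.5261 0.2268 0.1677] units [ 0.31 -4.68 -1.03] f [-0.19 -0.39 -4.72] w 0.641
turn [-0.21666667  0.11666667  0.03333333]
```

```bash
python3 -m jog '[[[0,-0.9,-0.2,0,0.1,0,0],[0,-0.9,-0.2,0,0,0,0],[-0.1,-0.9,-0.2,0,0,0,0],[0,-0.8,-0.2,0,0,0,0],[0,-0.5,-0.1,0,0,0,0]]]'; python3 -m jog '[[[0,-0.4,0,0,0,0,0],[0,-0.1,0,0,0,0,0],[0,0,0,0,0,0,0],[0,0,0,0,0,0,0],[0,0,0,0,0,0,0]]]'; python3 -c "
from h import *
plan((.551,.344,.16),(0.03,-1,0))
for n in('top','scene'): cv2.imwrite(f'pics/{n}12.png',ctrl.get_image(n))
cv2.imwrite('pics/w12.png',ctrl.get_image('wrist'))"
```

```text
time: 36.4
tcp_pos: [0.5471, 0.335, 0.1678]
eef_rot: [-0.002, -0.705, -0.004, 0.709]
force: [-0.1, -0.2, -5.5]
gripper_width: 0.64
time: 37.02
tcp_pos: [0.5466, 0.347, 0.1673]
eef_rot: [-0.003, -0.704, -0.003, 0.71]
force: [0.1, -0.4, -6.2]
gripper_width: 0.637
t 37.02 tcp [0.5466 0.347  0.1673] units [ 0.29  0.12 -0.18] f [ 0.08 -0.36 -6.22] w 0.637
turn [-0.2         0.06666667  0.        ]
```

View pics/top12.png

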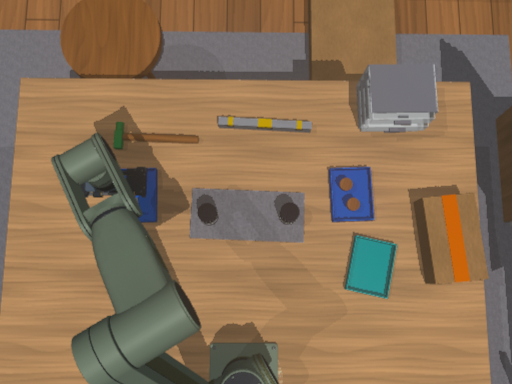

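View pics/scene12.png

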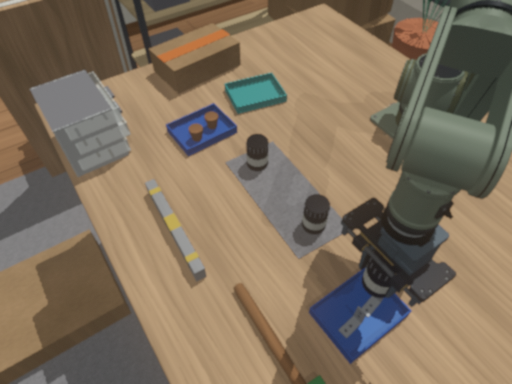

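View pics/w12.png

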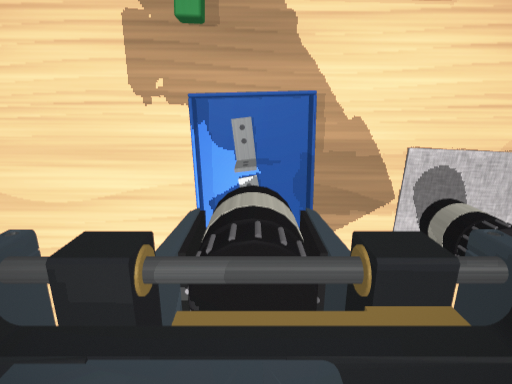

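```bash
python3 -c "
from h import *
print(wray(189,94,.028),wray(316,92,.028))
for uv in((306,286),(410,312),(349,359),(368,268)): print(ray('scene',*uv,.028).round(3))"; python3 -m jog '[[[0,0.1,-0.15,0,0.05,0,0],[0,0,0,0,0,0,0],[0,0,0,0,0,0,0],[0,0,0,0,0,0,0],[0,0,0,0,0,0,0]]]';python3 -m jog '[[[0,0,0,0,0,0,0],[0,0,0,0,0,0,0],[0,0,0,0,0,0,0],[0,0,0,0,0,0,0],[0,0,0,0,0,0,0]]]'
```

```text
[0.63601062 0.41116626 0.028     ] [0.63899457 0.28362255 0.028     ]
[0.617 0.241 0.028]
[0.472 0.407 0.028]
[0.641 0.407 0.028]
[0.475 0.284 0.028]
time: 37.8
tcp_pos: [0.5508, 0.3443, 0.1674]
eef_rot: [-0.003, -0.706, -0.003, 0.708]
force: [0.6, -0.2, -5.8]
gripper_width: 0.638
time: 38.42
tcp_pos: [0.5507, 0.3444, 0.1673]
eef_rot: [-0.003, -0.706, -0.003, 0.708]
force: [-0.8, -0.3, -5.6]
gripper_width: 0.642
```

The tray centre, from the wrist view, is about (0.552, 0.347). The jar is within a few mm of it, with its bottom at about 139 mm, still and upright. The other two jars are standing.

```bash
python3 -c "
from station import ctrl
s=ctrl.sense();print(abs(s['qd']).max(),s['force'])
print(ctrl.finish_job())"
```

```text
0.0009028655328364365 [-0.76411119 -0.27760945 -5.57551749]
the job is handed in; nothing more can be done
None
```

I hefted the jars in order from left to right: about 2.9 N, 5.6 N and 3.4 N, each stood back in its place. The middle jar was the heaviest, so I picked it up again and handed the job in (at about 38 s) while holding it over the left blue tray, the one with the chrome brackets.

**Last checks:**
- **Held jar:** it was within about 5 mm of the tray centre, with its bottom about 139 mm above the table. The tool was upright to about half a degree, the joints were still, and the wrist read about 5.6 N.
- **Other objects:** the last pictures showed the other two jars standing on the mat. The feet, level and hammer looked unmoved. The gripper and jar partly hid the brackets, but nothing had touched them.

**Disagreements:**
- The first top-view estimate of the jar positions was about 8 mm off in x from the wrist view; I used the wrist view.
- One tray corner I read by eye in the scene view, (306,286), did not fit the others; I used the wrist view for the tray.
- The middle jar closed to about 58 mm, where the other two gave about 60 mm. The grip held without slipping.
- Single force readings scatter by about 0.5 to 1 N, well below the roughly 2 N gap between the heaviest jar and the next.

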